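# Show a spice jar's label to the counter scanner

## Task

Register the spice jar that has a yellow and a blue colour tab at the counter scanner: lift it off the wooden board and hold it upright in the air, its middle level with the scanner's window and about 13 cm straight in front of it, and show it the side with the yellow tab, then its dark blue front label with the red picture, then the side with the blue tab, keeping still for about a second at each. Finish while still holding the jar there, steady and level with the blue tab facing the window; do not set it down or let go. Do not touch the scanner, and leave the other spice jars, the salt shaker and the pepper mill where they stand.

Things in the scene. Friction and masses are not known exactly. Their poses are not given: they have to be found in the camera images.
- jar: spice jar to register, red contents, dark cap with red and blue top; round, 41 mm across, 105 mm tall, 0.08 to 0.18 kg, upright in any of the three places, turned any way. Origin: centre of its underside, z up its axis. The fixed cap is the top 21 mm, 40 mm across; grip it from above. Dark blue front label with red picture on its -x side (white back label on +x); yellow tab (16 x 26 mm, 48 mm up) on its +y side, blue tab on its -y side.
- jar_middle (a point): the middle of the jar, on its axis 50 mm above its underside; axes as the jar's
- scanner: counter scanner, fixed: grey round foot 110 mm across, thin stem, and a white head 46 x 96 x 70 mm (x, y, z) whose top is 165 mm above the worktop, with a black-framed grey window (two small red lights) in its front. Origin: centre of the foot's underside, on the worktop. The window faces its -x, roughly toward the robot; place and yaw vary.
- window (a point): centre of the scanner's window, on the front of the head, 130 mm above the worktop and 22 mm in front of the scanner's origin; axes as the scanner's (-x points out of the window)
- reading_spot (a point): the point where the jar's middle belongs while it is read: 130 mm straight in front of the window, 130 mm above the worktop (the jar's underside is then 80 mm above the worktop); axes as the scanner's
- spice_board: low wooden board under the three spice jars, 100 x 310 x 18 mm (x, y, z), fixed; origin at the centre of its underside. The jars stand along its y axis, 110 mm apart, the middle one at its centre
- other_jar_1: another spice jar on the board: black cap and label, green contents, same size, no tabs; origin at the centre of its underside; leave alone
- other_jar_2: another spice jar on the board: black cap and label, green contents, same size, no tabs; origin at the centre of its underside; leave alone
- salt: glass salt shaker with a grey top, 44 mm in diameter, 90 mm tall, standing at the back; origin at the centre of its underside; leave alone
- mill: dark wooden pepper mill, 58 mm in diameter, 150 mm tall, standing at the back; origin at the centre of its underside; leave alone
Mind the look-alikes: they are no part of the job. There is more than one size of the scanner; the one meant has the size given above.

How it is judged:
On the way, in this order (a step that is already met when the one before it is completed fails the run):
1. the jar is held upright, lifted clear of the board (contact force between jar and the fingers above 0.5 N and height (world z) of jar above 0.045 m and contact force between jar and scanner below 0.1 N and contact force between jar and spice_board below 0.1 N and angle between jar's own z axis and vertical below 0.14 rad), for 0.2 s.
2. the yellow-tab side is shown to the window, the jar held still and upright at the reading spot (all of step 1 and distance between jar_middle and reading_spot below 0.035 m and y of window in the frame of jar above 0.07 m and x of window in the frame of jar between -0.045 and 0.045 m and linear speed of jar below 0.03 m/s and angular speed of jar below 0.15 rad/s), for 0.5 s.
3. the front label is shown to the window, the jar held still and upright at the reading spot (all of step 1 and distance between jar_middle and reading_spot below 0.035 m and x of window in the frame of jar below -0.07 m and y of window in the frame of jar between -0.045 and 0.045 m and linear speed of jar below 0.03 m/s and angular speed of jar below 0.15 rad/s), for 0.5 s.
4. the blue-tab side is shown to the window, the jar held still and upright at the reading spot (all of step 1 and distance between jar_middle and reading_spot below 0.035 m and y of window in the frame of jar below -0.07 m and x of window in the frame of jar between -0.045 and 0.045 m and linear speed of jar below 0.03 m/s and angular speed of jar below 0.15 rad/s), for 0.5 s.
At the end, for the whole second after the job is handed in: The jar is held by the fingers alone, clear of board and scanner, within 8 degrees of upright, its middle within 35 mm of the reading spot, the blue-tab side facing the window to about 20 degrees (window within 45 mm of straight ahead), moving under 30 mm/s and 0.15 rad/s (all of step 4); the arm keeps its last pose, push and grip.
It fails at once if another jar, the salt shaker or the pepper mill is shifted more than 20 mm (distance of any of other_jar_1, other_jar_2, salt, mill from where it was at the start of the episode above 0.02 m).
It fails at once if another jar, the salt shaker or the pepper mill is tipped over (angle between any of other_jar_1, other_jar_2, salt, mill's own z axis and vertical above 0.35 rad).
It fails at once if the scanner is touched (contact force between scanner and anything else above 1 N).
It also fails if it takes over 48 s, if anything falls off the work surface, if the arm or the gripper's body presses on something with over 40 N, if the wrist force passes 120 N, or if a joint passes its speed limit or range.

## Robot

A 6-joint arm with a two-finger parallel gripper is mounted at the origin on a cart in front of the work surface, level with it; the furniture and walls round the work are solid. World frame = base frame: x ahead of the robot, y to its left, z up, the work surface at z = 0. Lengths are in m, angles in rad, forces in N, time in s.
With the tool pointing down it reaches from about 0.225 to 0.875 m from the base axis. Payload 3.4 kg.
Tool frame: the origin (TCP) lies between the finger pads; the fingertips stand 11 mm ahead of it and the grasp point (between the pads) lies 8 mm behind it (tips_ahead is the distance from the TCP to the fingertips, in m); z points along the fingers, x is the direction in which the jaws open and shut, and the axes are right-handed (so a half turn about z gives the same grasp; the last joint's range is limited). The gripper opens to 85 mm and grips with 20 to 120 N. Pads are 22 mm wide; open, the fingers measure 114 mm over their backs; the gripper's body (76 mm by 85 mm) begins 54 mm behind the grasp point. The pads swing forward as they close: fully open they stand 13 mm farther back than shut.
Start: joints at [0.992, 0.276, 1.505, -0, 1.361, -0.121], TCP at [0.254, 0.516, 0.242] pointing down, gripper open.
Joint ranges: [-2.89, 2.89], [-0.75, 2.08], [0.22, 2.7], [-1.18, 4.32], [0.11, 2.71], [-2.7, 2.7]. Speed limits (rad/s): [2.57, 2.57, 3.14, 3.14, 3.14, 3.14].

## Interface

Orientations are given as a unit quaternion [w, x, y, z].
In Python, from rig import get_state, get_image, sign_off, masks_of, tips_ahead gives the robot as it stands.
- The arm moves only by the tool play_rows, never from a script. Its argument "series" is a list of rows, each an object of numbers: "fingers": the closure, from -1 (fully open) to 1 (shut); "dx", "dy", "dz": the shift along the world's x, y, z in mm; "turn": the turn about the world's z in rad. A call has 1 to 20 rows; each row shifts and turns the pose as measured when the row begins; what a row does not reach is not made up. A row lasts 1/12 s, in which the tool goes at most 41.7 mm and 7.16 degrees, less where a joint would pass 70% of its speed; a pose out of reach is approached as far as the arm can. A call with a gripper value outside its range is refused whole. The fingers move at their own pace and stop on an object; "squeeze" is the grip in N (left out, the last holds). Time passes only in rows, so rows that do not move let the fingers close. It gives the time, the measured TCP pose, the force and the opening at its end, in the units of the state.
- get_state(): the state, without advancing time (a new reading comes with each control period).
- get_image(name): name is "side" or "top"; returns a dict with "pixels" (384x512x3 uint8, red, green, blue), "vfov" (degrees; the focal length in pixels is half the picture's height over the tangent of half this angle, whatever the lens; pixels are square), "cx", "cy" (the principal point, pixels), "rvec" (rotation vector, rad) and "tvec" (3), from world to camera coordinates, as OpenCV has them. Camera axes: x right, y down, z forward; pixel columns grow to the right and rows downward; lengths in m; the calibration is good to about 2 mm. A picture is of the moment at which its call begins. There is no depth.
- sign_off(): hands the job in, once; it reports no verdict.
Trained networks look in a picture, given as the dict that the camera call returned (one of the last four; its "shot" number tells which), for a name from the list of things; names that differ only in an ending like _2 or _b are one class to them, and where a whole thing is asked for, a point or a joint stands for the part that bears it (a point fixed in the world has none). Each returns a list of dicts, best first, with "p" (0 to 1); they miss things now and then, are a little off and sometimes report something else, mostly with a low value. They report only what shows in the picture. A call takes as long as a camera call. They do not tell look-alikes from the thing itself.
- masks_of(picture, label): "region" (384x512 bool, what is visible of it) and "xy" ([column, row] in pixels, amid what is visible of it).
The state is a dict: "clock": time; "qpos": joint angles; "qd": joint speeds; "effort": joint torques, N m; "position": TCP position; "ee_rot": TCP orientation; "contact_force": force on the tool from outside, world axes, zero at the start; "moment": the same for the moment, N m; "width": finger opening in m.
Only numpy, scipy, OpenCV 4.12 (cv2) and the standard library are available. Lean on these libraries where they do the work, as an engineer would, in place of code of your own. Each camera call takes 0.05 s, during which the arm holds its last target. There are 200 camera calls.

## Working session

There is one attempt and no reset: what is moved stays moved. The work goes in short steps, Python scripts to look and compute and a tool call to move; the robot and the scene stay as the last step left them, time stands still between calls to the robot, and variables do not carry over. Pictures are saved under pics/ and viewed, about 8 in all and at most 12, crops included, and the job is handed in when it is done.

Besides the shell and the picture viewer there is one more tool, called after "Emit:" by a JSON object that holds its "method" and its "body", one argument or row to a line. play_rows: Moves the arm, as the interface text tells. Its arguments: {"type":"object","properties":{"series":{"type":"array"},"squeeze":{"type":"number"}},"required":["series"]}

```bash
mkdir -p pics; ls; python3 - <<'E'
from rig import *
import cv2,numpy as np
print(get_state())
for n in ("side","top"):
    im=get_image(n); print(n,im["vfov"],im["cx"],im["cy"],im["rvec"],im["tvec"])
    cv2.imwrite(f"pics/{n}0.png",cv2.cvtColor(im["pixels"],cv2.COLOR_RGB2BGR))
    for l in ("jar","other_jar_1","scanner","window","spice_board"):
        try:
            for m in masks_of(im,l):
                ys,xs=np.nonzero(m["region"]); print(l,round(m["p"],2),m["xy"],xs.min(),xs.max(),ys.min(),ys.max(),len(xs))
        except Exception as e: print(l,e)
E
```

```text
pics
{'clock': 0.0, 'qpos': array([ 9.92006049e-01,  2.76622308e-01,  1.50617191e+00,  1.15441674e-05,
        1.36072189e+00, -1.21004547e-01]), 'qd': array([-0.00101489, -0.000344  , -0.00131973,  0.00169568, -0.00164791,
       -0.0001713 ]), 'effort': array([ 9.86648556e-04, -4.16760814e+01, -2.45800692e+01, -1.18270427e-04,
        1.10330171e-02, -1.03466351e-05]), 'position': array([0.25383892, 0.51534349, 0.24140869]), 'ee_rot': array([ 4.00602060e-04,  8.49106517e-01,  5.28220785e-01, -8.74341129e-04]), 'contact_force': array([-0.52553283, -0.15116285, -1.22449364]), 'moment': array([-0.01274971, -0.02845894,  0.00037237]), 'width': 0.0853958873759445}
side 51.074959253448384 256.64761695556086 194.21467194220043 [ 1.97024181 -0.22303478  0.12826843] [-0.52359536  0.1331031   1.0610566 ]
jar 0.96 [285.7, 263.4] 277 297 238 289 979
other_jar_1 0.69 [263.8, 212.6] 256 273 196 237 501
other_jar_1 0.57 [268.9, 236.1] 266 284 214 260 680
scanner 0.91 [277.7, 155.8] 264 293 136 190 1018
scanner 0.77 [224.7, 162.7] 214 232 148 183 334
window 0.9 [282.3, 158.4] 263 293 138 190 954
window 0.89 [178.9, 171.8] 159 203 132 209 1759
spice_board 0.81 [274.5, 277.1] 247 315 228 304 1887
top 46.97450126514696 261.9951143828995 187.41939296192166 [ 2.00061502 -2.20493156  0.242739  ] [0.03502319 0.57471456 1.24036869]
jar 0.75 [366.2, 193.2] 357 377 183 202 288
other_jar_1 0.79 [289.8, 198.6] 284 299 187 207 259
other_jar_1 0.6 [331.2, 195.1] 321 338 185 205 275
scanner 0.88 [187.2, 282.1] 151 213 256 305 2244
scanner 0.84 [161.9, 165.8] 138 185 143 188 1411
scanner 0.59 [140.5, 231.0] 117 153 217 245 748
window 0.85 [187.1, 282.2] 150 213 255 305 2357
window 0.82 [163.9, 165.6] 138 184 143 188 1454
window 0.72 [137.0, 228.2] 117 153 218 244 704
spice_board 0.51 [158.7, 165.1] 138 184 143 188 1416
spice_board 0.44 [307.7, 121.3] 297 317 109 139 490
```

```bash
python3 - <<'E'
import cv2
a=cv2.imread("pics/side0.png"); cv2.imwrite("pics/s_crop.png",cv2.resize(a[110:330,130:400],None,fx=2.7,fy=2.7,interpolation=cv2.INTER_CUBIC))
a=cv2.imread("pics/top0.png"); cv2.imwrite("pics/t_crop.png",cv2.resize(a[90:330,100:410],None,fx=2.5,fy=2.5,interpolation=cv2.INTER_CUBIC))
E
```

```text
(no output)
```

View pics/s_crop.png

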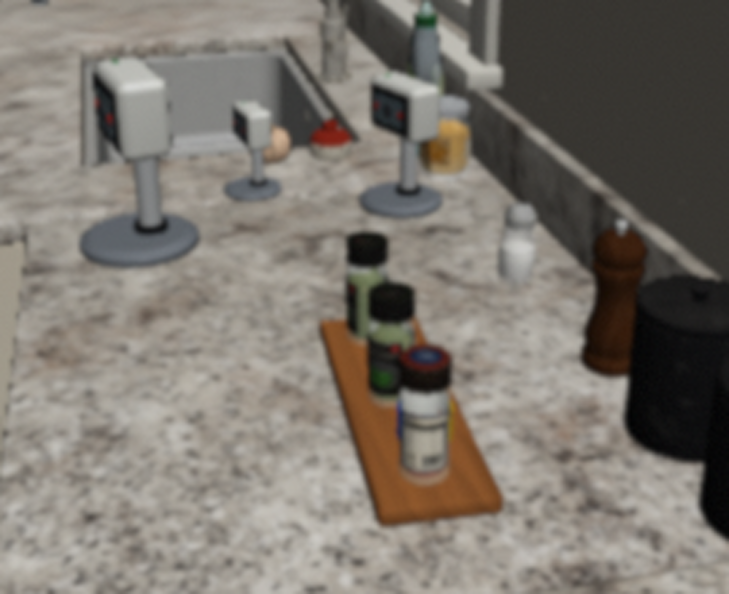

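View pics/t_crop.png

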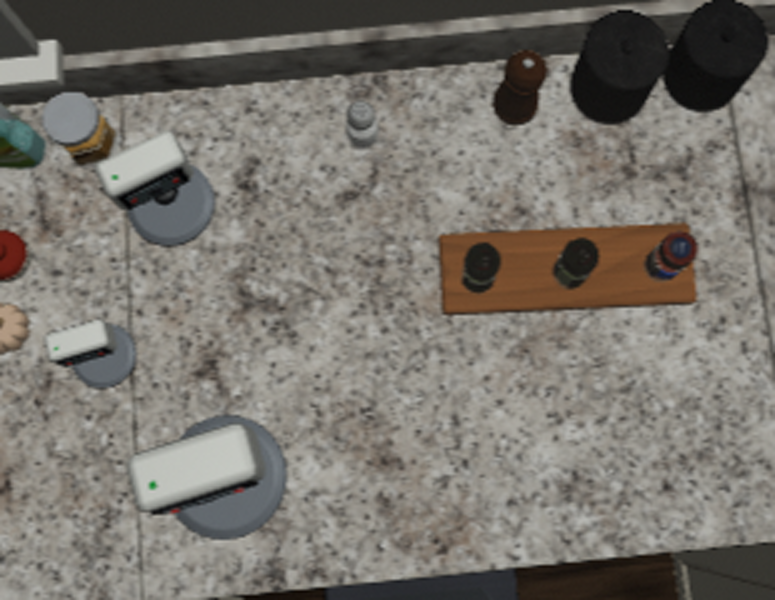

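Side view: the target jar is nearest the camera at crop (425,415), with its white label toward the camera, blue tab at left and yellow tab at right. Top view: it is the right-hand jar at crop (672,255). There are three scanners. By scale against the board (3.1 mm/px), the back one at crop (165,190) has a foot of about 105 mm and so is the one meant. The others come out near 140 and 72 mm.

```bash
cat > h.py <<'E'
from rig import *
import cv2,numpy as np
from scipy.optimize import minimize
def K(im):
    h=im["pixels"].shape[0]; f=h/2/np.tan(np.radians(im["vfov"])/2)
    return np.array([[f,0,im["cx"]],[0,f,im["cy"]],[0,0,1.]])
def proj(im,P): return cv2.projectPoints(np.asarray(P,float).reshape(-1,3),np.array(im["rvec"],float),np.array(im["tvec"],float),K(im),None)[0].reshape(-1,2)
def ray(im,uv):
    R=cv2.Rodrigues(np.array(im["rvec"],float))[0]; C=-R.T@np.array(im["tvec"],float)
    return C,R.T@np.linalg.inv(K(im))@np.array([*uv,1.])
def bp(im,uv,z):
    C,d=ray(im,uv); return C+d*(z-C[2])/d[2]
def cyl(r,z0,z1,cx=0,cy=0):
    t=np.linspace(0,2*np.pi,32,endpoint=False); c=np.c_[cx+r*np.cos(t),cy+r*np.sin(t)]
    return np.vstack([np.c_[c,np.full(32,z)] for z in (z0,z1)])
def box(x,y,z0,z1): return np.array([[a,b,c] for a in(-x/2,x/2) for b in(-y/2,y/2) for c in(z0,z1)])
def place(P,p):
    c,s=np.cos(p[2]),np.sin(p[2]); return np.c_[P[:,0]*c-P[:,1]*s+p[0],P[:,0]*s+P[:,1]*c+p[1],P[:,2]]
SC=[cyl(.055,0,.01),cyl(.01,.01,.1),box(.046,.096,.095,.165)]
def sil(im,parts,p,S=4):
    m=np.zeros((384*S,512*S),np.uint8)
    for P in parts:
        q=proj(im,place(P,p)); cv2.fillConvexPoly(m,cv2.convexHull(np.round((q+.5)*S).astype(np.int32)),1)
    return cv2.resize(m.astype(np.float32),(512,384),interpolation=cv2.INTER_AREA)
def fit(obs,parts,p0,step=(.01,.01,.2)):
    def cost(p):
        c=0
        for im,m in obs:
            s=sil(im,parts,p); c+=1-np.minimum(s,m).sum()/np.maximum(s,m).sum()
        return c
    sx=np.vstack([p0]+[np.array(p0)+np.eye(3)[i]*step[i] for i in range(3)])
    r=minimize(cost,p0,method="Nelder-Mead",options=dict(initial_simplex=sx,xatol=1e-4,fatol=1e-4)); return r.x,r.fun
E
cat > m1.py <<'E'
from h import *
S,T=get_image("side"),get_image("top")
near=lambda L,x,y:min(L,key=lambda d:np.hypot(d["xy"][0]-x,d["xy"][1]-y))["region"].astype(np.float32)
sS,sT=near(masks_of(S,"scanner"),278,156),near(masks_of(T,"scanner"),162,166)
jS,jT=near(masks_of(S,"jar"),286,263),near(masks_of(T,"jar"),366,193)
print("cams",ray(S,(0,0))[0],ray(T,(0,0))[0])
g=bp(T,(170,172),.0); print("guess",g)
for y in(0,-.5,.5):
    for o in ([(S,sS),(T,sT)],[(T,sT)],[(S,sS)]): print("scanner",y,fit(o,SC,[g[0],g[1],y]))
g=bp(T,(366,193),.07); print("jarguess",g)
J=[cyl(.0205,.018,.123)]
for o in ([(S,jS),(T,jT)],[(T,jT)],[(S,jS)]): print("jar",fit(o,J,[g[0],g[1],0]))
for c in [(443,235),(690,225),(695,302),(444,313)]: print("board",bp(T,(c[0]/2.5+100,c[1]/2.5+90),.018)[:2])
a=cv2.resize(S["pixels"][230:300,262:312],None,fx=8,fy=8,interpolation=cv2.INTER_CUBIC)
b=cv2.resize(T["pixels"][175:210,345:385],None,fx=10,fy=10,interpolation=cv2.INTER_CUBIC)
c=np.zeros((560,800,3),np.uint8); c[:,:400]=a; c[:350,400:]=b
cv2.imwrite("pics/jar.png",c[:,:,::-1])
E
python3 m1.py
```

```text
cams [ 0.31989906 -1.01281958  0.53811777] [2.85998229e-01 3.27934401e-04 1.33725197e+00]
guess [0.66756357 0.26012453 0.        ]
scanner 0 (array([0.67388207, 0.2665987 , 0.31573553]), np.float64(0.21247661113739014))
scanner 0 (array([0.67246146, 0.26735946, 0.40090154]), np.float64(0.05043160915374756))
scanner 0 (array([0.67387959, 0.26090121, 0.25812317]), np.float64(0.11678129434585571))
scanner -0.5 (array([ 0.67416   ,  0.26769027, -0.62877851]), np.float64(0.4706166386604309))
scanner -0.5 (array([0.67267891, 0.26812511, 0.3997024 ]), np.float64(0.0504230260848999))
scanner -0.5 (array([ 0.67588846,  0.26035606, -0.78678385]), np.float64(0.19407755136489868))
scanner 0.5 (array([0.67369917, 0.26601885, 0.31463685]), np.float64(0.20864421129226685))
scanner 0.5 (array([0.67253084, 0.26818334, 0.40148023]), np.float64(0.05041658878326416))
scanner 0.5 (array([0.6747989 , 0.26334108, 0.25430019]), np.float64(0.11694025993347168))
jarguess [ 0.52780178 -0.32238906  0.07      ]
jar (array([ 0.52919358, -0.32737246,  0.26421577]), np.float64(0.25994211435317993))
jar (array([ 0.52854419, -0.32485299,  0.2184571 ]), np.float64(0.17926782369613647))
jar (array([ 0.5284269 , -0.32786819,  0.21716414]), np.float64(0.08031022548675537))
board [ 0.59219908 -0.06908382]
board [ 0.57515236 -0.37219985]
board [ 0.47972234 -0.3635129 ]
board [ 0.49583538 -0.06022632]
```

View pics/jar.png

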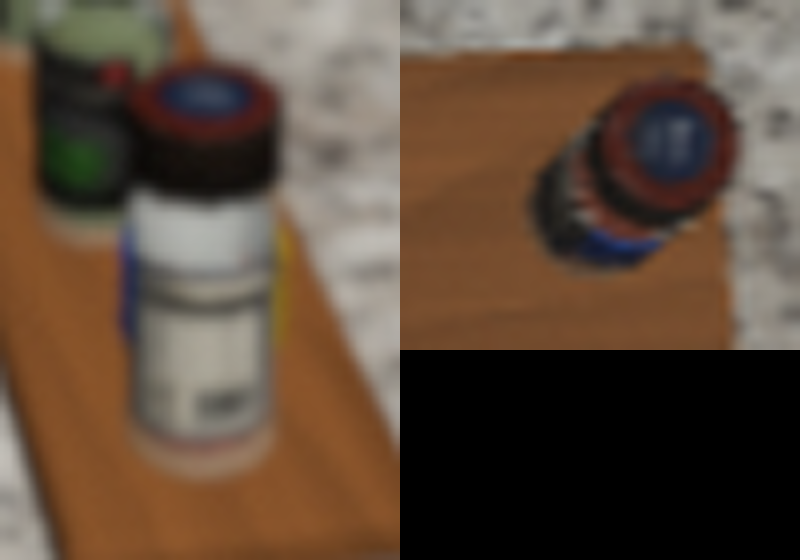

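Close-up: the white label faces the side camera almost squarely, with the blue tab at (127,290) on the left and the yellow tab at (284,290) on the right. In the top view the blue tab is at about (620,248).

```bash
cat > m2.py <<'E'
from h import *
S,T=get_image("side"),get_image("top")
try: print("tips",tips_ahead())
except Exception as e: print(tips_ahead)
p=[.5285,-.3265]
tab=lambda s:np.array([[x,s*.0215,z] for x in(-.008,.008) for z in(.018+.035,.018+.061)])
for yaw in np.arange(-2.27,-1.4,.1):
    c=[np.round((proj(S,place(tab(s),[*p,yaw]))[:,0]-262)*8).astype(int) for s in(-1,1)]
    t=(proj(T,place(tab(-1),[*p,yaw]))-[345,175])*10+[400,0]
    print(round(yaw,2),"side blue",c[0].min(),c[0].max(),"yel",c[1].min(),c[1].max(),"top blue ctr",t.mean(0).round(),np.ptp(t[:,0]).round())
print("B foot",bp(T,(192,281),0),"C foot",bp(T,(142,232),0))
V=[]
for im,(x0,y0,x1,y1) in((S,(245,125,305,200)),(T,(130,135,195,195))):
    k=6; a=cv2.resize(im["pixels"][y0:y1,x0:x1],None,fx=k,fy=k,interpolation=cv2.INTER_CUBIC)
    for psi,col in((.27,(0,255,0)),(.40,(255,0,255))):
        q=((proj(im,place(box(.046,.096,.095,.165),[.6735,.266,psi]))-[x0,y0]+.5)*k).astype(int)
        for i in range(8):
            for j in range(i):
                if bin(i^j).count("1")==1: cv2.line(a,tuple(map(int,q[i])),tuple(map(int,q[j])),col,1)
        q=((proj(im,place(cyl(.055,0,.0),[.6735,.266,psi]))[:32]-[x0,y0]+.5)*k).astype(np.int32); cv2.polylines(a,[q],True,col,1)
    V.append(cv2.copyMakeBorder(a,0,460-a.shape[0],0,0,cv2.BORDER_CONSTANT))
cv2.imwrite("pics/sc.png",np.hstack(V)[:,:,::-1])
E
python3 m2.py
```

```text
0.011
-2.27 side blue 106 132 yel 256 282 top blue ctr [582. 238.] 66.0
-2.17 side blue 105 126 yel 262 282 top blue ctr [589. 242.] 69.0
-2.07 side blue 106 121 yel 267 281 top blue ctr [595. 245.] 71.0
-1.97 side blue 107 116 yel 271 279 top blue ctr [602. 248.] 73.0
-1.87 side blue 110 113 yel 274 277 top blue ctr [610. 249.] 74.0
-1.77 side blue 109 114 yel 270 280 top blue ctr [617. 251.] 75.0
-1.67 side blue 107 118 yel 266 281 top blue ctr [624. 251.] 75.0
-1.57 side blue 106 122 yel 261 282 top blue ctr [632. 251.] 75.0
-1.47 side blue 105 128 yel 256 282 top blue ctr [639. 250.] 74.0
B foot [0.32723136 0.21193421 0.        ] C foot [0.48740261 0.35437276 0.        ]
```

View pics/sc.png

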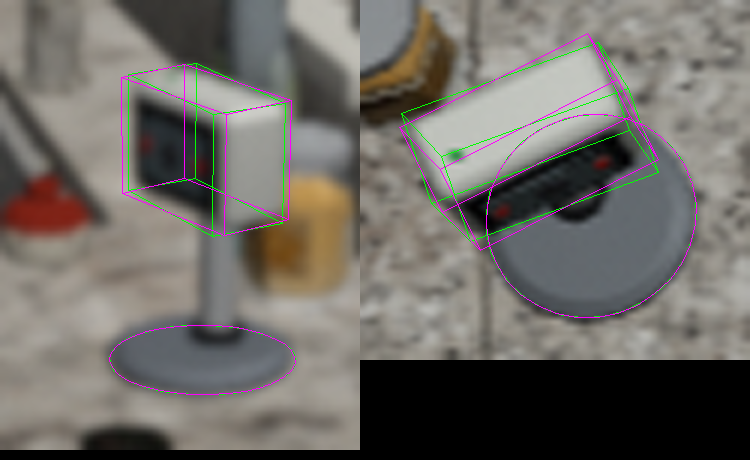

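Emit:
{"method": "play_rows", "body": {
  "series": [
    {"dz": 30},
    {"dz": 30},
    {"dz": 30},
    {"dx": 15,"dy": -30},
    {"dx": 15,"dy": -30},
    {"dx": 15,"dy": -30},
    {"dx": 15,"dy": -30},
    {"dx": 15,"dy": -30}
  ],
  "squeeze": 60
}}

```text
invalid input at $.series[0]: expected keys fingers, dx, dy, dz, turn
```

Emit:
{"method": "play_rows", "body": {
  "series": [
    {"fingers": -1,"dx": 0,"dy": 0,"dz": 25,"turn": 0},
    {"fingers": -1,"dx": 0,"dy": 0,"dz": 35,"turn": 0},
    {"fingers": -1,"dx": 0,"dy": 0,"dz": 25,"turn": 0},
    {"fingers": -1,"dx": 8,"dy": -20,"dz": 0,"turn": 0},
    {"fingers": -1,"dx": 11,"dy": -34,"dz": 0,"turn": 0},
    {"fingers": -1,"dx": 11,"dy": -34,"dz": 0,"turn": 0},
    {"fingers": -1,"dx": 11,"dy": -34,"dz": 0,"turn": 0},
    {"fingers": -1,"dx": 11,"dy": -34,"dz": 0,"turn": 0},
    {"fingers": -1,"dx": 11,"dy": -34,"dz": 0,"turn": 0},
    {"fingers": -1,"dx": 11,"dy": -34,"dz": 0,"turn": 0},
    {"fingers": -1,"dx": 11,"dy": -34,"dz": 0,"turn": 0},
    {"fingers": -1,"dx": 11,"dy": -34,"dz": 0,"turn": 0},
    {"fingers": -1,"dx": 11,"dy": -34,"dz": 0,"turn": 0},
    {"fingers": -1,"dx": 11,"dy": -34,"dz": 0,"turn": 0},
    {"fingers": -1,"dx": 11,"dy": -34,"dz": 0,"turn": 0},
    {"fingers": -1,"dx": 11,"dy": -34,"dz": 0,"turn": 0},
    {"fingers": -1,"dx": 0,"dy": 0,"dz": 0,"turn": 0},
    {"fingers": -1,"dx": 0,"dy": 0,"dz": 0,"turn": 0}
  ],
  "squeeze": 60
}}

```text
clock: 2.5
position: [0.3955, 0.0681, 0.3315]
ee_rot: [0.002, 0.848, 0.53, 0.003]
contact_force: [0.4, -0.4, -0.1]
width: 0.0852
```

Emit:
{"method": "play_rows", "body": {
  "series": [
    {"fingers": -1,"dx": 8,"dy": -20,"dz": 0,"turn": 0},
    {"fingers": -1,"dx": 12,"dy": -34,"dz": 0,"turn": 0},
    {"fingers": -1,"dx": 12,"dy": -34,"dz": 0,"turn": 0},
    {"fingers": -1,"dx": 12,"dy": -34,"dz": 0,"turn": 0},
    {"fingers": -1,"dx": 12,"dy": -34,"dz": 0,"turn": 0},
    {"fingers": -1,"dx": 12,"dy": -34,"dz": 0,"turn": 0},
    {"fingers": -1,"dx": 12,"dy": -34,"dz": 0,"turn": 0},
    {"fingers": -1,"dx": 12,"dy": -34,"dz": 0,"turn": 0},
    {"fingers": -1,"dx": 12,"dy": -34,"dz": 0,"turn": 0},
    {"fingers": -1,"dx": 12,"dy": -34,"dz": 0,"turn": 0},
    {"fingers": -1,"dx": 12,"dy": -34,"dz": 0,"turn": 0},
    {"fingers": -1,"dx": 5,"dy": -12,"dz": 0,"turn": 0},
    {"fingers": -1,"dx": 0,"dy": 0,"dz": 0,"turn": 0},
    {"fingers": -1,"dx": 0,"dy": 0,"dz": 0,"turn": 0}
  ]
}}

```text
clock: 3.67
position: [0.5364, -0.3051, 0.33]
ee_rot: [-0.001, 0.842, 0.54, 0.008]
contact_force: [0.1, 0.5, -0.2]
width: 0.085
```

Emit:
{"method": "play_rows", "body": {
  "series": [
    {"fingers": -1,"dx": -4,"dy": -12,"dz": -10,"turn": 0},
    {"fingers": -1,"dx": -3,"dy": -10,"dz": -25,"turn": 0},
    {"fingers": -1,"dx": 0,"dy": 0,"dz": -30,"turn": 0},
    {"fingers": -1,"dx": 0,"dy": 0,"dz": -30,"turn": 0},
    {"fingers": -1,"dx": 0,"dy": 0,"dz": -30,"turn": 0},
    {"fingers": -1,"dx": 0,"dy": 0,"dz": -20,"turn": 0},
    {"fingers": -1,"dx": 0,"dy": 0,"dz": -10,"turn": 0},
    {"fingers": -1,"dx": 0,"dy": 0,"dz": 0,"turn": 0},
    {"fingers": -1,"dx": 0,"dy": 0,"dz": 0,"turn": 0}
  ]
}}

```text
clock: 4.42
position: [0.5238, -0.3134, 0.1692]
ee_rot: [-0.001, 0.837, 0.547, 0.007]
contact_force: [-0.7, 0.7, -0.5]
width: 0.0853
```

```bash
cat > look.py <<'E'
from h import *
import sys
tag=sys.argv[1]; s=get_state(); p=s["position"]
from scipy.spatial.transform import Rotation as Ro
w,x,y,z=s["ee_rot"]; R=Ro.from_quat([x,y,z,w]).as_matrix()
print("pos",p.round(4),"yaw",np.arctan2(R[1,0],R[0,0]).round(3),"zaxis",R[:,2].round(3),"w",s["width"],"q",s["qpos"].round(2),"F",s["contact_force"].round(1))
V=[]
for n in("side","top"):
    im=get_image(n); u,v=proj(im,p+[0,0,-.04])[0].round().astype(int)
    h,wd=(45,35); k=6 if len(sys.argv)<3 else float(sys.argv[2])
    if k!=6: h,wd=int(45*6/k),int(35*6/k)
    a=np.pad(im["pixels"],((100,100),(100,100),(0,0)))[v+100-h:v+100+h,u+100-wd:u+100+wd]
    a=cv2.resize(a,(390,500),interpolation=cv2.INTER_CUBIC); V.append(a); print(n,"crop origin",u-wd,v-h,"scale",390/(2*wd),500/(2*h))
cv2.imwrite(f"pics/{tag}.png",np.hstack(V)[:,:,::-1])
E
python3 look.py g1
```

```text
pos [ 0.5238 -0.3134  0.1692] yaw 1.157 zaxis [ 0.011  0.01  -1.   ] w 0.08527850456517724 q [-0.66  0.37  1.55  0.02  1.22 -1.82] F [-0.7  0.7 -0.5]
side crop origin 248 190 scale 5.571428571428571 5.555555555555555
top crop origin 333 145 scale 5.571428571428571 5.555555555555555
```

View pics/g1.png

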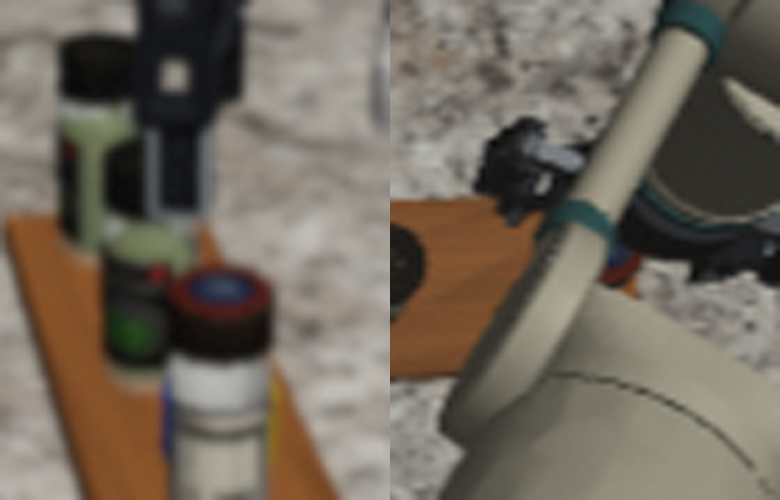

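Side view: the open gripper is above and to the left of the jar. The near fingertip is at crop (180,215) and the jar's cap top is centred at crop (222,290). The arm blocks the top view.

```bash
python3 - <<'E'
from h import *
S=get_image("side")
print(bp(S,(248+220.5/5.571-.5,190+289/5.556-.5),.123))
p=get_state()["position"]; t=p+[0,0,-.011]
for d in(-.05,.05): print(((proj(S,t+d*np.array([.40,.916,0]))[0]+.5-[248,190])*5.56).round())
E
```

```text
[ 0.52859506 -0.32962329  0.123     ]
[182. 249.]
[218. 123.]
```

Emit:
{"method": "play_rows", "body": {
  "series": [
    {"fingers": -1,"dx": 3,"dy": -8,"dz": 0,"turn": 0},
    {"fingers": -1,"dx": 3,"dy": -8,"dz": 0,"turn": 0},
    {"fingers": -1,"dx": 0,"dy": 0,"dz": 0,"turn": 0},
    {"fingers": -1,"dx": 0,"dy": 0,"dz": 0,"turn": 0}
  ]
}}

```text
clock: 4.9
position: [0.5338, -0.3342, 0.1754]
ee_rot: [0.005, 0.837, 0.547, 0.009]
contact_force: [-0.7, 0.0, 0.3]
width: 0.0853
```

Emit:
{"method": "play_rows", "body": {
  "series": [
    {"fingers": -1,"dx": -5,"dy": 6,"dz": 0,"turn": 0},
    {"fingers": -1,"dx": 0,"dy": 0,"dz": -10,"turn": 0},
    {"fingers": -1,"dx": 0,"dy": 0,"dz": -10,"turn": 0},
    {"fingers": -1,"dx": 0,"dy": 0,"dz": 0,"turn": 0}
  ]
}}

```text
clock: 5.23
position: [0.5286, -0.3284, 0.1546]
ee_rot: [0.006, 0.837, 0.546, 0.01]
contact_force: [-1.9, 0.1, 0.3]
width: 0.0852
```

```bash
python3 - <<'E'
from rig import *
for i in range(6):
    s=get_state(); print(s["clock"],s["position"].round(4),s["ee_rot"].round(3)); get_image("side")
E
```

```text
5.2333 [ 0.5286 -0.3284  0.1546] [0.006 0.837 0.546 0.01 ]
5.2833 [ 0.5288 -0.3286  0.1552] [0.006 0.837 0.546 0.01 ]
5.3333 [ 0.5293 -0.329   0.1559] [0.007 0.837 0.546 0.01 ]
5.3833 [ 0.5297 -0.3293  0.1565] [0.008 0.837 0.546 0.01 ]
5.4333 [ 0.53   -0.3295  0.1569] [0.008 0.837 0.546 0.01 ]
5.4833 [ 0.5301 -0.3297  0.1572] [0.008 0.837 0.546 0.01 ]
```

Emit:
{"method": "play_rows", "body": {
  "series": [
    {"fingers": -1,"dx": -1,"dy": 1,"dz": -12,"turn": 0},
    {"fingers": -1,"dx": 0,"dy": 0,"dz": -12,"turn": 0},
    {"fingers": -1,"dx": 0,"dy": 0,"dz": -12,"turn": 0},
    {"fingers": -1,"dx": 0,"dy": 0,"dz": -8,"turn": 0},
    {"fingers": -1,"dx": 0,"dy": 0,"dz": 0,"turn": 0},
    {"fingers": -1,"dx": 0,"dy": 0,"dz": 0,"turn": 0}
  ]
}}

```text
clock: 6.03
position: [0.5312, -0.3301, 0.1146]
ee_rot: [0.012, 0.837, 0.547, 0.012]
contact_force: [0.8, -0.5, 0.2]
width: 0.0854
```

Emit:
{"method": "play_rows", "body": {
  "series": [
    {"fingers": -1,"dx": -2,"dy": 1,"dz": -4,"turn": 0},
    {"fingers": 1,"dx": 0,"dy": 0,"dz": 0,"turn": 0},
    {"fingers": 1,"dx": 0,"dy": 0,"dz": 0,"turn": 0},
    {"fingers": 1,"dx": 0,"dy": 0,"dz": 0,"turn": 0},
    {"fingers": 1,"dx": 0,"dy": 0,"dz": 0,"turn": 0},
    {"fingers": 1,"dx": 0,"dy": 0,"dz": 0,"turn": 0},
    {"fingers": 1,"dx": 0,"dy": 0,"dz": 0,"turn": 0},
    {"fingers": 1,"dx": 0,"dy": 0,"dz": 0,"turn": 0}
  ],
  "squeeze": 60
}}

```text
clock: 6.7
position: [0.5305, -0.33, 0.1134]
ee_rot: [0.014, 0.837, 0.547, 0.013]
contact_force: [-0.1, 0.0, -0.7]
width: 0.0386
```

Emit:
{"method": "play_rows", "body": {
  "series": [
    {"fingers": 1,"dx": 0,"dy": 0,"dz": 6,"turn": 0},
    {"fingers": 1,"dx": 0,"dy": 0,"dz": 12,"turn": 0},
    {"fingers": 1,"dx": 0,"dy": 0,"dz": 20,"turn": 0},
    {"fingers": 1,"dx": 0,"dy": 0,"dz": 20,"turn": 0},
    {"fingers": 1,"dx": 0,"dy": 0,"dz": 12,"turn": 0},
    {"fingers": 1,"dx": 0,"dy": 0,"dz": 4,"turn": 0},
    {"fingers": 1,"dx": 0,"dy": 0,"dz": 0,"turn": 0}
  ]
}}

```text
clock: 7.28
position: [0.5286, -0.3288, 0.1898]
ee_rot: [0.011, 0.837, 0.547, 0.011]
contact_force: [0.5, -0.0, -0.3]
width: 0.0386
```

```bash
python3 look.py lift
```

```text
pos [ 0.5286 -0.3288  0.1898] yaw 1.157 zaxis [ 0.032 -0.007 -0.999] w 0.03864301931276312 q [-0.68  0.36  1.51  0.02  1.24 -1.84] F [ 0.5 -0.  -0.3]
side crop origin 252 185 scale 5.571428571428571 5.555555555555555
top crop origin 340 141 scale 5.571428571428571 5.555555555555555
```

View pics/lift.png

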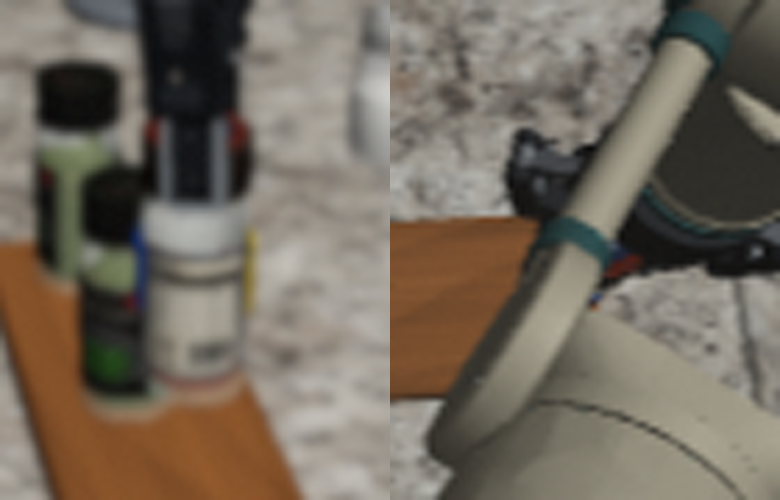

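Side view: the jar is off the board, upright at crop (195,270), with the white label toward the camera and the fingers on the cap. It now needs to go higher, then across.

Emit:
{"method": "play_rows", "body": {
  "series": [
    {"fingers": 1,"dx": 0,"dy": 0,"dz": 12,"turn": 0},
    {"fingers": 1,"dx": 0,"dy": 0,"dz": 20,"turn": 0},
    {"fingers": 1,"dx": 0,"dy": 0,"dz": 20,"turn": 0},
    {"fingers": 1,"dx": 0,"dy": 4,"dz": 12,"turn": 0},
    {"fingers": 1,"dx": 0,"dy": 10,"dz": 4,"turn": 0.02},
    {"fingers": 1,"dx": 0,"dy": 20,"dz": 0,"turn": 0.04},
    {"fingers": 1,"dx": 0,"dy": 25,"dz": 0,"turn": 0.04},
    {"fingers": 1,"dx": 0,"dy": 25,"dz": 0,"turn": 0.04},
    {"fingers": 1,"dx": 0,"dy": 25,"dz": 0,"turn": 0.04},
    {"fingers": 1,"dx": 0,"dy": 25,"dz": 0,"turn": 0.04},
    {"fingers": 1,"dx": 0,"dy": 25,"dz": 0,"turn": 0.04},
    {"fingers": 1,"dx": 0,"dy": 25,"dz": 0,"turn": 0.04},
    {"fingers": 1,"dx": 0,"dy": 25,"dz": 0,"turn": 0.04},
    {"fingers": 1,"dx": 0,"dy": 25,"dz": 0,"turn": 0.04},
    {"fingers": 1,"dx": 0,"dy": 15,"dz": 0,"turn": 0.02},
    {"fingers": 1,"dx": 0,"dy": 5,"dz": 0,"turn": 0},
    {"fingers": 1,"dx": 0,"dy": 0,"dz": 0,"turn": 0}
  ]
}}

```text
clock: 8.8
position: [0.5128, -0.0523, 0.2334]
ee_rot: [-0.013, 0.702, 0.712, 0.003]
contact_force: [0.5, -0.9, -0.4]
width: 0.0388
```

Emit:
{"method": "play_rows", "body": {
  "series": [
    {"fingers": 1,"dx": 1,"dy": 10,"dz": 0,"turn": 0.01},
    {"fingers": 1,"dx": 1,"dy": 20,"dz": 0,"turn": 0.01},
    {"fingers": 1,"dx": 2,"dy": 25,"dz": 0,"turn": 0.02},
    {"fingers": 1,"dx": 2,"dy": 25,"dz": 0,"turn": 0.02},
    {"fingers": 1,"dx": 2,"dy": 25,"dz": 0,"turn": 0.02},
    {"fingers": 1,"dx": 2,"dy": 25,"dz": 0,"turn": 0.02},
    {"fingers": 1,"dx": 2,"dy": 25,"dz": 0,"turn": 0.01},
    {"fingers": 1,"dx": 2,"dy": 25,"dz": 0,"turn": 0.01},
    {"fingers": 1,"dx": 2,"dy": 25,"dz": 0,"turn": 0},
    {"fingers": 1,"dx": 2,"dy": 20,"dz": 0,"turn": 0},
    {"fingers": 1,"dx": 2,"dy": 10,"dz": 0,"turn": 0},
    {"fingers": 1,"dx": 0,"dy": 5,"dz": 0,"turn": 0},
    {"fingers": 1,"dx": 0,"dy": 0,"dz": 0,"turn": 0}
  ]
}}

```text
clock: 9.88
position: [0.5347, 0.1919, 0.2273]
ee_rot: [-0.014, 0.661, 0.75, -0.001]
contact_force: [-0.6, 0.3, -0.8]
width: 0.0382
```

Emit:
{"method": "play_rows", "body": {
  "series": [
    {"fingers": 1,"dx": -1,"dy": 7,"dz": -8,"turn": 0.01},
    {"fingers": 1,"dx": -1,"dy": 8,"dz": -14,"turn": 0.02},
    {"fingers": 1,"dx": -1,"dy": 6,"dz": -14,"turn": 0},
    {"fingers": 1,"dx": 0,"dy": 2,"dz": -10,"turn": 0},
    {"fingers": 1,"dx": 0,"dy": 0,"dz": -4,"turn": 0},
    {"fingers": 1,"dx": 0,"dy": 0,"dz": 0,"turn": 0},
    {"fingers": 1,"dx": 0,"dy": 0,"dz": 0,"turn": 0}
  ]
}}

```text
clock: 10.47
position: [0.5317, 0.2096, 0.1731]
ee_rot: [-0.013, 0.651, 0.759, -0.004]
contact_force: [-0.3, 0.0, -1.1]
width: 0.0389
```

```bash
python3 look.py spot1 3.5
```

```text
pos [0.5317 0.2096 0.1731] yaw 1.724 zaxis [-0.024  0.011 -1.   ] w 0.03893062001841165 q [ 0.24  0.33  1.61  0.02  1.23 -1.49] F [-0.3  0.  -1.1]
side crop origin 181 80 scale 3.25 3.2467532467532467
top crop origin 121 128 scale 3.25 3.2467532467532467
```

View pics/spot1.png

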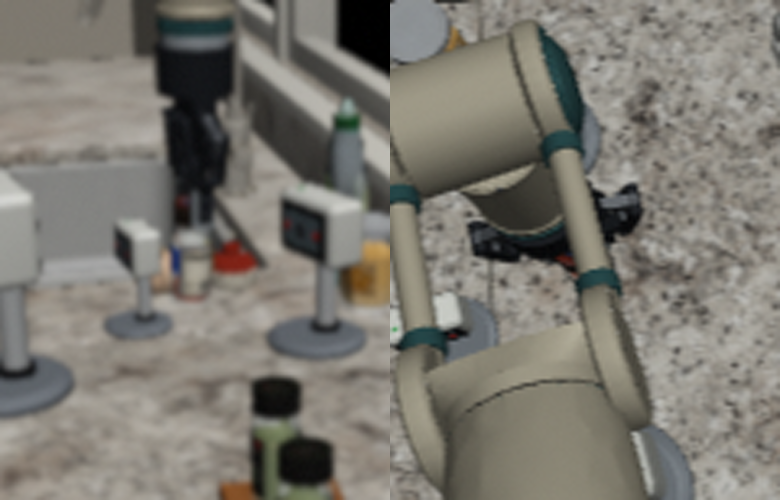

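Side view: the jar hangs at crop (192,262), facing the scanner at (320,230). The white label is toward the camera with the blue tab on the left, so yellow points to the window. I'll hold here and check the numbers.

Emit:
{"method": "play_rows", "body": {
  "series": [
    {"fingers": 1,"dx": 0,"dy": 2,"dz": 1,"turn": 0},
    {"fingers": 1,"dx": 0,"dy": 0,"dz": 0,"turn": 0},
    {"fingers": 1,"dx": 0,"dy": 0,"dz": 0,"turn": 0},
    {"fingers": 1,"dx": 0,"dy": 0,"dz": 0,"turn": 0},
    {"fingers": 1,"dx": 0,"dy": 0,"dz": 0,"turn": 0},
    {"fingers": 1,"dx": 0,"dy": 0,"dz": 0,"turn": 0},
    {"fingers": 1,"dx": 0,"dy": 0,"dz": 0,"turn": 0},
    {"fingers": 1,"dx": 0,"dy": 0,"dz": 0,"turn": 0},
    {"fingers": 1,"dx": 0,"dy": 0,"dz": 0,"turn": 0},
    {"fingers": 1,"dx": 0,"dy": 0,"dz": 0,"turn": 0}
  ]
}}

```text
clock: 11.4
position: [0.5339, 0.2118, 0.1778]
ee_rot: [-0.011, 0.651, 0.759, -0.001]
contact_force: [0.3, 0.3, -1.3]
width: 0.0388
```

```bash
cat > chk.py <<'E'
from h import *
from scipy.spatial.transform import Rotation as Ro
import sys
y0=float(sys.argv[1])   # jar yaw guess
s=get_state(); w,x,y,z=s["ee_rot"]; R=Ro.from_quat([x,y,z,w]).as_matrix(); p=s["position"]
print("t",s["clock"],"pos",p.round(4),"yaw",np.arctan2(R[1,0],R[0,0]).round(3),"zax",R[:,2].round(3),"qd",abs(s["qd"]).max().round(3))
S=get_image("side"); d=np.array([.530,.215,.13])
print("mid est",(p+R[:,2]*.045).round(4),"target",d)
for m in masks_of(S,"jar")[:2]:
    ys,xs=np.nonzero(m["region"]); print("jar p",round(m["p"],2),xs.min(),xs.max(),ys.min(),ys.max(),"top/bot row centres",[xs[ys==r].mean().round(1) for r in (ys.min()+3,(ys.min()+ys.max())//2,ys.max()-3)])
q=proj(S,place(cyl(.0205,.08,.185),[.530,.215,0])); print("target cyl cols",q[:,0].min().round(1),q[:,0].max().round(1),"rows",q[:,1].min().round(1),q[:,1].max().round(1))
u,v=q.mean(0).astype(int); a=S["pixels"][v-22:v+25,u-16:u+16]
hsv=cv2.cvtColor(a,cv2.COLOR_RGB2HSV); 
for n,lo,hi in(("blue",100,130),("yellow",18,35)):
    m=(hsv[...,0]>=lo)&(hsv[...,0]<=hi)&(hsv[...,1]>120)&(hsv[...,2]>60); m[:12]=0
    yy,xx=np.nonzero(m); print(n,len(xx),(xx.mean()+u-16,yy.mean()+v-22,xx.min()+u-16,xx.max()+u-16) if len(xx) else "")
c=p+R[:,2]*.045
for yaw in (y0-.2,y0,y0+.2):
    for n,sg in(("blue",-1),("yel",1)):
        t=place(np.array([[b,sg*.0215,k+c[2]-.05] for b in(-.008,.008) for k in(.035,.061)]),[c[0],c[1],yaw]); t=proj(S,t); print(round(yaw,2),n,t[:,0].min().round(1),t[:,0].max().round(1),t[:,1].mean().round(1),end=" | ")
    print()
if len(sys.argv)>2:
    a=cv2.resize(a,None,fx=12,fy=12,interpolation=cv2.INTER_CUBIC); cv2.imwrite(f"pics/{sys.argv[2]}.png",a[:,:,::-1])
E
python3 chk.py -1.23
```

```text
t 11.4 pos [0.5339 0.2118 0.1778] yaw 1.723 zax [-0.017  0.013 -1.   ] qd 0.001
mid est [0.5331 0.2124 0.1328] target [0.53  0.215 0.13 ]
jar p 0.56 234 247 139 173 top/bot row centres [np.float64(237.0), np.float64(240.5), np.float64(239.5)]
jar p 0.53 263 293 136 191 top/bot row centres [np.float64(276.0), np.float64(282.5), np.float64(278.0)]
target cyl cols 233.1 246.7 rows 138.8 173.7
blue 8 (np.float64(235.25), np.float64(157.25), np.int64(235), np.int64(236))
yellow 0 
-1.43 blue 233.9 235.6 157.7 | -1.43 yel 246.4 248.2 156.1 | 
-1.23 blue 233.9 236.6 158.1 | -1.23 yel 245.4 248.1 155.7 | 
-1.03 blue 234.3 237.8 158.4 | -1.03 yel 244.3 247.7 155.4 |
```

The image agrees with the target: columns 234–247 and rows 139–173 against 233–247 and 139–174 expected. Yellow has been shown for over a second. Next is the turn to the front label.

Emit:
{"method": "play_rows", "body": {
  "series": [
    {"fingers": 1,"dx": 0,"dy": 0,"dz": 0,"turn": 0},
    {"fingers": 1,"dx": 0,"dy": 0,"dz": 0,"turn": 0},
    {"fingers": 1,"dx": 0,"dy": 0,"dz": 0,"turn": -0.04},
    {"fingers": 1,"dx": 0,"dy": 0,"dz": 0,"turn": -0.08},
    {"fingers": 1,"dx": 0,"dy": 0,"dz": 0,"turn": -0.1},
    {"fingers": 1,"dx": 0,"dy": 0,"dz": 0,"turn": -0.1},
    {"fingers": 1,"dx": 0,"dy": 0,"dz": 0,"turn": -0.1},
    {"fingers": 1,"dx": 0,"dy": 0,"dz": 0,"turn": -0.1},
    {"fingers": 1,"dx": 0,"dy": 0,"dz": 0,"turn": -0.1},
    {"fingers": 1,"dx": 0,"dy": 0,"dz": 0,"turn": -0.1},
    {"fingers": 1,"dx": 0,"dy": 0,"dz": 0,"turn": -0.1},
    {"fingers": 1,"dx": 0,"dy": 0,"dz": 0,"turn": -0.1},
    {"fingers": 1,"dx": 0,"dy": 0,"dz": 0,"turn": -0.1},
    {"fingers": 1,"dx": 0,"dy": 0,"dz": 0,"turn": -0.1},
    {"fingers": 1,"dx": 0,"dy": 0,"dz": 0,"turn": -0.1},
    {"fingers": 1,"dx": 0,"dy": 0,"dz": 0,"turn": -0.1},
    {"fingers": 1,"dx": 0,"dy": 0,"dz": 0,"turn": -0.08},
    {"fingers": 1,"dx": 0,"dy": 0,"dz": 0,"turn": -0.04},
    {"fingers": 1,"dx": 0,"dy": 0,"dz": 0,"turn": 0},
    {"fingers": 1,"dx": 0,"dy": 0,"dz": 0,"turn": 0}
  ]
}}

```text
clock: 13.17
position: [0.5334, 0.2115, 0.1772]
ee_rot: [-0.009, 0.994, 0.105, 0.006]
contact_force: [-0.1, 0.4, -1.0]
width: 0.0388
```

Emit:
{"method": "play_rows", "body": {
  "series": [
    {"fingers": 1,"dx": -2,"dy": 2,"dz": -2,"turn": -0.05},
    {"fingers": 1,"dx": 0,"dy": 0,"dz": 0,"turn": 0},
    {"fingers": 1,"dx": 0,"dy": 0,"dz": 0,"turn": 0},
    {"fingers": 1,"dx": 0,"dy": 0,"dz": 0,"turn": 0},
    {"fingers": 1,"dx": 0,"dy": 0,"dz": 0,"turn": 0},
    {"fingers": 1,"dx": 0,"dy": 0,"dz": 0,"turn": 0},
    {"fingers": 1,"dx": 0,"dy": 0,"dz": 0,"turn": 0},
    {"fingers": 1,"dx": 0,"dy": 0,"dz": 0,"turn": 0},
    {"fingers": 1,"dx": 0,"dy": 0,"dz": 0,"turn": 0},
    {"fingers": 1,"dx": 0,"dy": 0,"dz": 0,"turn": 0},
    {"fingers": 1,"dx": 0,"dy": 0,"dz": 0,"turn": 0},
    {"fingers": 1,"dx": 0,"dy": 0,"dz": 0,"turn": 0},
    {"fingers": 1,"dx": 0,"dy": 0,"dz": 0,"turn": 0}
  ]
}}

```text
clock: 14.25
position: [0.5321, 0.2132, 0.1755]
ee_rot: [-0.008, 0.996, 0.083, 0.007]
contact_force: [0.8, -0.2, -1.4]
width: 0.0389
```

```bash
python3 chk.py -2.8 front
```

```text
t 14.25 pos [0.5321 0.2132 0.1755] yaw 0.167 zax [ 0.012  0.018 -1.   ] qd 0.002
mid est [0.5327 0.214  0.1305] target [0.53  0.215 0.13 ]
jar p 0.64 235 248 139 174 top/bot row centres [np.float64(241.0), np.float64(241.0), np.float64(241.5)]
target cyl cols 233.1 246.7 rows 138.8 173.7
blue 0 
yellow 45 (np.float64(243.8), np.float64(159.3111111111111), np.int64(241), np.int64(247))
-3.0 blue 236.4 241.2 155.6 | -3.0 yel 240.5 245.5 159.4 | 
-2.8 blue 235.3 239.8 155.8 | -2.8 yel 242.0 246.5 159.2 | 
-2.6 blue 234.5 238.5 156.0 | -2.6 yel 243.3 247.2 158.9 |
```

View pics/front.png

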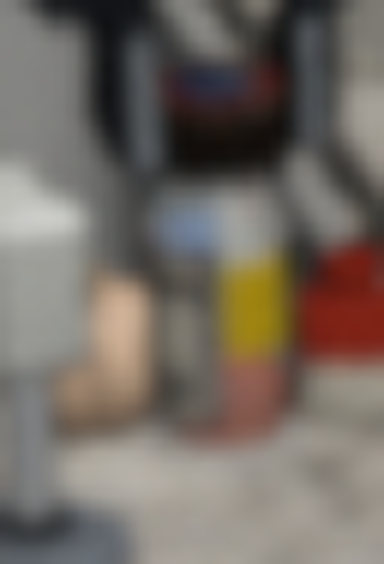

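Close-up: the jar is upright. The yellow tab is right of centre (crop 220–288, 265–355), with its mean column at 243.8 against 244.2 predicted, so the front label faces the window. Next is the turn to blue.

Emit:
{"method": "play_rows", "body": {
  "series": [
    {"fingers": 1,"dx": 0,"dy": 0,"dz": 0,"turn": -0.04},
    {"fingers": 1,"dx": 0,"dy": 0,"dz": 0,"turn": -0.08},
    {"fingers": 1,"dx": 0,"dy": 0,"dz": 0,"turn": -0.1},
    {"fingers": 1,"dx": 0,"dy": 0,"dz": 0,"turn": -0.1},
    {"fingers": 1,"dx": 0,"dy": 0,"dz": 0,"turn": -0.1},
    {"fingers": 1,"dx": 0,"dy": 0,"dz": 0,"turn": -0.1},
    {"fingers": 1,"dx": 0,"dy": 0,"dz": 0,"turn": -0.1},
    {"fingers": 1,"dx": 0,"dy": 0,"dz": 0,"turn": -0.1},
    {"fingers": 1,"dx": 0,"dy": 0,"dz": 0,"turn": -0.1},
    {"fingers": 1,"dx": 0,"dy": 0,"dz": 0,"turn": -0.1},
    {"fingers": 1,"dx": 0,"dy": 0,"dz": 0,"turn": -0.1},
    {"fingers": 1,"dx": 0,"dy": 0,"dz": 0,"turn": -0.1},
    {"fingers": 1,"dx": 0,"dy": 0,"dz": 0,"turn": -0.1},
    {"fingers": 1,"dx": 0,"dy": 0,"dz": 0,"turn": -0.1},
    {"fingers": 1,"dx": 0,"dy": 0,"dz": 0,"turn": -0.1},
    {"fingers": 1,"dx": 0,"dy": 0,"dz": 0,"turn": -0.08},
    {"fingers": 1,"dx": 0,"dy": 0,"dz": 0,"turn": -0.06},
    {"fingers": 1,"dx": 0,"dy": 0,"dz": 0,"turn": -0.02},
    {"fingers": 1,"dx": 0,"dy": 0,"dz": 0,"turn": 0}
  ]
}}

```text
clock: 15.93
position: [0.5318, 0.2134, 0.1754]
ee_rot: [-0.001, 0.734, -0.679, 0.01]
contact_force: [0.2, -0.1, -1.1]
width: 0.0387
```

Emit:
{"method": "play_rows", "body": {
  "series": [
    {"fingers": 1,"dx": 0,"dy": 0,"dz": 0,"turn": 0.08},
    {"fingers": 1,"dx": 0,"dy": 0,"dz": 0,"turn": 0},
    {"fingers": 1,"dx": 0,"dy": 0,"dz": 0,"turn": 0},
    {"fingers": 1,"dx": 0,"dy": 0,"dz": 0,"turn": 0},
    {"fingers": 1,"dx": 0,"dy": 0,"dz": 0,"turn": 0},
    {"fingers": 1,"dx": 0,"dy": 0,"dz": 0,"turn": 0},
    {"fingers": 1,"dx": 0,"dy": 0,"dz": 0,"turn": 0},
    {"fingers": 1,"dx": 0,"dy": 0,"dz": 0,"turn": 0},
    {"fingers": 1,"dx": 0,"dy": 0,"dz": 0,"turn": 0},
    {"fingers": 1,"dx": 0,"dy": 0,"dz": 0,"turn": 0},
    {"fingers": 1,"dx": 0,"dy": 0,"dz": 0,"turn": 0},
    {"fingers": 1,"dx": 0,"dy": 0,"dz": 0,"turn": 0},
    {"fingers": 1,"dx": 0,"dy": 0,"dz": 0,"turn": 0},
    {"fingers": 1,"dx": 0,"dy": 0,"dz": 0,"turn": 0}
  ]
}}

```text
clock: 17.1
position: [0.5317, 0.2134, 0.1754]
ee_rot: [-0.001, 0.761, -0.649, 0.01]
contact_force: [0.0, -0.1, -0.7]
width: 0.0385
```

```bash
python3 chk.py -4.37 blue
```

```text
t 17.1 pos [0.5317 0.2134 0.1754] yaw -1.412 zax [ 0.017 -0.011 -1.   ] qd 0.002
mid est [0.5325 0.2129 0.1304] target [0.53  0.215 0.13 ]
jar p 0.66 236 250 142 174 top/bot row centres [np.float64(237.0), np.float64(242.5), np.float64(243.5)]
jar p 0.27 345 369 192 249 top/bot row centres [np.float64(359.0), np.float64(357.5), np.float64(354.0)]
target cyl cols 233.1 246.7 rows 138.8 173.7
blue 0 
yellow 16 (np.float64(237.1875), np.float64(158.8125), np.int64(236), np.int64(238))
-4.57 blue 246.2 248.0 156.8 | -4.57 yel 233.7 235.5 158.4 | 
-4.37 blue 245.2 247.9 156.4 | -4.37 yel 233.8 236.5 158.8 | 
-4.17 blue 244.1 247.5 156.1 | -4.17 yel 234.1 237.6 159.1 |
```

View pics/blue.png

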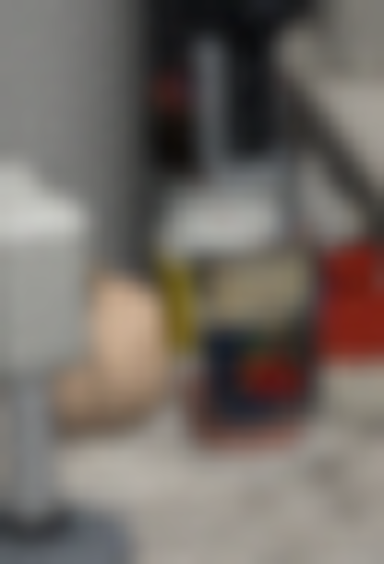

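Close-up: the front label's red picture is at crop (270,375), right of centre, and the yellow tab is at the left edge (178,300), so blue faces the window. The jar leans slightly: about 0.05 rad from the tool tilt now compared with that at the grasp, at most 0.08 as seen, against a limit of 0.14. Yaw and position are on target and the arm is still, so I'm handing in.

```bash
python3 -c "
from rig import *
print(sign_off()); print(get_state()['position'])"
```

```text
the job is handed in; nothing more can be done
None
the job is handed in; nothing more can be done
```

I handed the job in at about 17 s of the 48 s allowed, with the jar held at the reading spot and the blue tab facing the window; no verdict was reported.

I gripped the jar by its cap and lifted it over the other jars to the scanner of the given size, the back one of three. I showed yellow, then the front label, then blue, each held still for about a second or more.

**Last checks, with blue facing the window:**
- **Position:** the jar's middle came out at (0.533, 0.213, 0.130) m, against an estimated reading spot of (0.530, 0.215, 0.130) m.
- **Direction:** the tool turn matched the planned one to about 0.01 rad. The yellow tab was about 2 px to the right of its predicted place in the picture, as was the whole jar outline, which fits the lean below.
- **Stillness:** joint speeds were at most 0.002 rad/s.
- **Lean (not perfect):** the jar leaned by about 0.05 rad from the tool tilt, and up to about 0.08 rad judged by eye in the picture, against a limit of 0.14 rad.

**Less certain:**
- **Scanner direction:** the two cameras disagreed, giving 0.26 and 0.40 rad. I used 0.34 rad, which is well inside the 20-degree tolerance either way.
- **Other objects:** I did not measure the other jars, salt shaker, pepper mill or scanner again at the end. The last pictures and wrist force (about 1 N) showed no sign of contact.

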